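# Clamp the lens carriage against the aperture plate

### The arm

A 6-joint arm with a two-finger parallel gripper is mounted at the origin on a cart in front of the work surface, level with it; the furniture and walls round the work are solid. World frame = base frame: x ahead of the robot, y to its left, z up, the work surface at z = 0. Lengths are in mm, angles in rad, forces in N, time in s.
With the tool pointing down it reaches from about 275 to 1000 mm from the base axis. Payload 8.4 kg.
Tool frame: the origin (TCP) lies between the finger pads; the fingertips stand 22 mm ahead of it and the grasp point (between the pads) lies 3 mm ahead of it; z points along the fingers, y is the line along which they close (so a half turn about z gives the same grasp; the last joint's range is limited). The gripper opens to 85 mm and grips with 20 to 120 N. Pads are 22 mm wide; open, the fingers measure 114 mm over their backs; the gripper's body (76 mm by 85 mm) begins 54 mm behind the grasp point. The pads swing forward as they close: fully open they stand 13 mm farther back than shut.
Start: joints at [1.11, 0.353, 1.633, -0, 1.155, -0.002], TCP at [276.794, 560.369, 253.281] pointing down, gripper open.
Joint ranges: [-2.63, 2.63], [-0.92, 2.1], [0.06, 2.66], [-1.3, 4.44], [0, 2.69], [-3.02, 3.02]. Speed limits (rad/s): [2.22, 2.22, 2.79, 3.14, 3.14, 3.14].

### API

Orientations are given as [roll, pitch, yaw] about the fixed x, y, z axes, in that order (R = Rz(yaw) Ry(pitch) Rx(roll)).
In Python, from rig import r, grab_frame gives the robot as it stands.
- The arm moves only by the shell command python3 -m inch 'ROWS' [FORCE]. ROWS is JSON, a list of rows, each a list of 7 numbers: the turn, a rotation vector about the tool's x, y, z as a fraction of full scale, then the shift along the tool's x, y, z as a fraction of full scale, then the closure, from 0 (fully open) to 1 (shut). In form: [[rx, ry, rz, dx, dy, dz, fingers], ...]. A call has 1 to 8 rows; each row shifts and turns the commanded pose from where the row before left it, along the tool's axes as they then stand; what a row does not reach is not made up. Full scale, the value 1, is 2.5 cm for a shift and pi rad for a turn. A row lasts 1/12 s, in which the tool goes at most 41.7 mm and 7.16 degrees, less where a joint would pass 70% of its speed; a pose out of reach is approached as far as the arm can. A call with a number of a shift or a turn outside -1 to 1 is refused whole. A call with a gripper value outside its range is refused whole. The fingers move at their own pace and stop on an object; FORCE is the grip in N (left out, the last holds). Time passes only in rows, so rows that do not move let the fingers close. It gives the time, the measured TCP pose, the force, the opening and the grip force at its end, in the units of the state.
- r.sense(): the state, without advancing time (a new reading comes with each control period).
- grab_frame(name): name is "side" or "top" or "wrist"; returns a dict with "pixels" (400x640x3 uint8, red, green, blue), "z_map" (400x640 float32, mm along the optical axis (not along the pixel's ray), 0 where there is no reading), "vertical_fov" (degrees; the focal length in pixels is half the picture's height over the tangent of half this angle, whatever the lens; pixels are square), "cx", "cy" (the principal point, pixels), "dist" ([k1, k2, p1, p2, k3] as OpenCV has them; the pictures are not rectified), "cam_to_world" (4x4, takes a point from camera to world coordinates). Camera axes: x right, y down, z forward; pixel columns grow to the right and rows downward; lengths in mm; the calibration is good to about 2 mm. A picture is of the moment at which its call begins.
- r.sign_off(): hands the job in; it is judged then, once.
The state is a dict: "clock": time; "qpos": joint angles; "qvel": joint speeds; "joint_efforts": joint torques, N m; "eef_pos": TCP position; "tcp_rot": TCP orientation; "contact_force": force on the tool from outside, world axes, zero at the start; "wrist_torque": the same for the moment, N m; "opening": opening from 0.0 (shut) to 1.0 (fully open); "grasp_force": force on a finger pad.
Only numpy, scipy, OpenCV 4.12 (cv2) and the standard library are available. Lean on these libraries where they do the work, as an engineer would, in place of code of your own. Each camera call takes 0.05 s, during which the arm holds its last target. There are 200 camera calls.

### The job

Slide the lens carriage along its rail until it rests against the upright plate with the round hole (not the plain low block at the other end), then lock it there by turning its slanted wing knob clockwise until tight. Leave the loose things round the rail where they lie.

Things in the scene. Friction and masses are not known exactly. Their poses are not given: they have to be found in the camera images.
- rail: fixed aluminium rail on the bench, 360 mm long along its own y axis, base 70 mm wide and 10 mm high, top face 30 mm above the bench. Origin: centre of the underside. Its x axis points away from the robot, within 0.4 rad
- carriage (a joint): position (m) of the dark steel lens carriage along the rail: 0 = middle of the rail, grows along the rail's +y. Starts free to slide (about 1.5 N of friction) and cannot leave the rail
- carriage_mid (a point): centre of the carriage's block, 41 mm above the bench, over the rail's centre line; axes parallel to the rail's. Block 90 mm long along the rail (end faces 45 mm either side of here), 78 mm wide (32 mm to the robot's side, 46 mm to the far side), 32 to 50 mm high. On it, 20 mm to the far side, stands a lens in a ring 46 mm across, 14 mm thick, top 104 mm high
- clamp_knob (a joint): angle (rad) of the carriage's black wing knob; grows as it is turned clockwise seen from outside (looking down its screw), from 0 to its stop at 1.5. Starts loose at 0 to 0.3, begins to clamp the carriage to the rail at about 0.9, is tight above 1.2. Takes 0.15 to 0.3 N m; stays where it is left. At 0 the wing lies square to the rail, its thickness along the rail
- knob_grip (a point): where to grip the wing: on the knob's axis, 93 mm above the bench, 64 mm from the rail's centre line on the robot's side. z: along the screw, outwards and up (it leans 35 degrees from vertical, away from the rail towards the robot); x: along the wing, y: across it, both turn with the knob. Wing 44 mm long, 12 mm thick, from 22 mm below to 10 mm above here. The knob may be used to pull the carriage
- knob_collar (a point): on the knob's axis at the foot of the knob, 32 mm below knob_grip along the screw: underside of a round collar 23 mm across and 11 mm high, on which the wing stands; fingertips should stay above the collar
- aperture_plate: fixed aluminium upright plate with a round hole, on a saddle across one end part of the rail; which end varies. Saddle 80 mm across the rail, 16 mm along it, 10 to 51 mm high; plate 54 mm wide, 8 mm thick, top 106 mm high, hole 16 mm across. Origin at bench height under the saddle's middle, on the rail's centre line; axes parallel to the rail's
- plate_mid (a point): centre of the aperture plate's saddle, 41 mm above the bench; the face that the carriage meets is 8 mm from here, so carriage_mid is 53 mm from here when they touch
- stop_block: fixed plain low aluminium block without plate or hole, on a like saddle at the other end part of the rail, top 61 mm high; not the place to clamp. Origin as for the aperture plate
- timer: bystander, loose: white kitchen-type timer, 66x66x18 mm. Origin: centre of its underside
- marker_black: bystander, loose: black-capped marker pen lying down, 127 mm long, 14 mm thick. Origin: centre of its underside
- tweezers: bystander, loose: steel tweezers lying flat, 126 mm long, 8 mm high. Origin: centre of its underside
- oil_bottle: bystander, loose: small brown bottle with a black cap, 26 mm across, 58 mm high. Origin: centre of its underside
- dish_d: bystander, loose: small flat round dish, 35 mm across, 11 mm high. Origin: centre of its underside
- lens_tissue: bystander, loose: flat booklet of lens tissue, 70x102x10 mm. Origin: centre of its underside

How it is judged (in metres and radians):
At the end, for the whole second after the job is handed in: The carriage stands against the aperture plate (gap under 3.5 mm) and its knob is turned clockwise past 1.2 rad, which locks it (distance between carriage_mid and plate_mid below 0.0565 m and value of joint clamp_knob above 1.2 rad); the robot touches nothing.
It fails at once if a loose bystander is moved by more than 30 mm (distance of any of timer, marker_black, tweezers, oil_bottle, dish_d, lens_tissue from where it was at the start of the episode above 0.03 m).
It also fails if it takes over 35 s, if anything falls off the work surface, if the arm or the gripper's body presses on something with over 40 N, if the wrist force passes 120 N, or if a joint passes its speed limit or range.

## Working session

There is one attempt and no reset: what is moved stays moved. The work goes in short steps, Python scripts to look and compute and a shell command to move; the robot and the scene stay as the last step left them, time stands still between calls to the robot, and variables do not carry over. Pictures are saved under pics/ and viewed, at most 10 in all, crops included, and the job is handed in when it is done.

```bash
mkdir -p pics; ls
python3 - <<'E'
from rig import r, grab_frame
import cv2,numpy as np
s=r.sense();print(s)
for n in("top","side"):
    f=grab_frame(n);cv2.imwrite(f"pics/{n}0.png",f["pixels"][:,:,::-1]);np.savez(f"{n}0.npz",**f)
    print(n,f["vertical_fov"],f["cx"],f["cy"],f["dist"],np.round(f["cam_to_world"],3).tolist())
E
```

```text
pics
{'clock': 0.0, 'qpos': array([ 1.10961478e+00,  3.53678957e-01,  1.63416700e+00, -4.15024598e-05,
        1.15520859e+00, -2.40870173e-03]), 'qvel': array([ 0.00027993,  0.00073614, -0.00044306,  0.00156518,  0.00054366,
       -0.00017744]), 'joint_efforts': array([-9.93528702e-04, -6.05264997e+01, -3.42057753e+01, -6.74699277e-05,
        9.64831183e-03, -1.18053893e-05]), 'eef_pos': array([276.58739399, 559.94547671, 252.52836336]), 'tcp_rot': array([-3.14013067e+00,  3.44238251e-05,  2.68283661e+00]), 'contact_force': array([-0.18928479,  0.00320665,  0.48483745]), 'wrist_torque': array([-0.02746555, -0.00760725, -0.00990683]), 'grasp_force': 0.0, 'opening': 1.004442646762211}
top 48.43626832297025 320.71290649759163 199.03632601804273 [-0.09644159  0.          0.          0.          0.        ] [[-0.002, -0.998, 0.059, 490.109], [-1.0, 0.003, 0.024, 25.321], [-0.024, -0.059, -0.998, 939.744], [0.0, 0.0, 0.0, 1.0]]
side 47.14200042262358 310.2714918429754 202.73359198381905 [0.00642677 0.         0.         0.         0.        ] [[-0.999, 0.04, -0.034, 577.869], [0.049, 0.493, -0.868, 824.136], [-0.019, -0.869, -0.495, 524.621], [0.0, 0.0, 0.0, 1.0]]
```

View pics/top0.png

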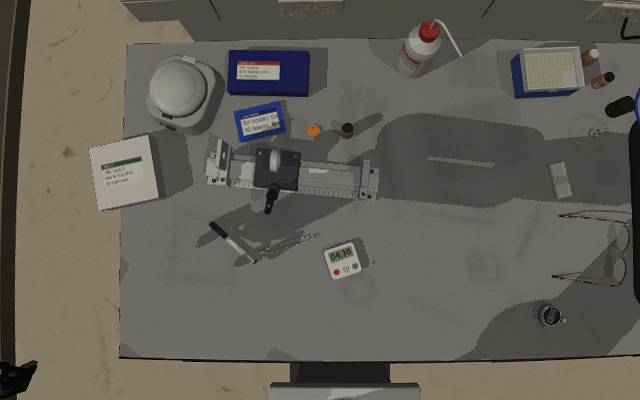

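View pics/side0.png

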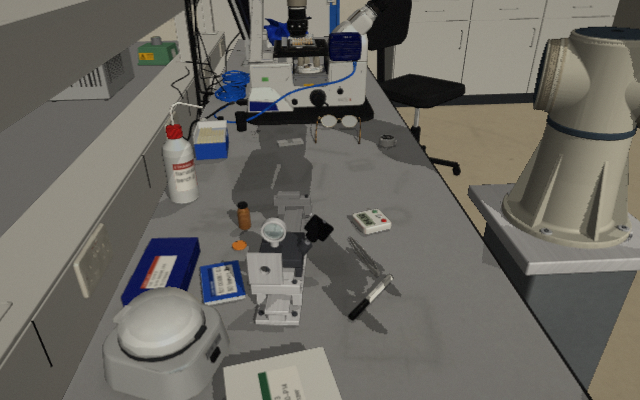

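The top view shows the rail from (207,165) to (378,185), with the carriage at (277,170) and its knob at (270,200). The side view shows that the holed plate is at the rail's near end, i.e. the left (+y) end in the top view, so the carriage goes to +y. The tweezers, pen and timer lie on the robot's side.

```bash
cat > h.py <<'E'
import numpy as np,cv2
from scipy.spatial.transform import Rotation as R
def cloud(f):
    H,W=f["z_map"].shape; fl=H/2/np.tan(np.radians(float(f["vertical_fov"]))/2)
    K=np.array([[fl,0,float(f["cx"])],[0,fl,float(f["cy"])],[0,0,1]])
    u,v=np.meshgrid(np.arange(W),np.arange(H))
    p=cv2.undistortPoints(np.stack([u,v],-1).reshape(-1,1,2).astype(float),K,np.array(f["dist"],float)).reshape(H,W,2)
    z=f["z_map"].astype(float); P=np.stack([p[...,0]*z,p[...,1]*z,z],-1)
    T=np.array(f["cam_to_world"]); return P@T[:3,:3].T+T[:3,3]
def rect(m,P):
    q=P[m][:,:2].astype(np.float32); return cv2.minAreaRect(q)
E
python3 - <<'E'
from h import *
f=np.load("top0.npz");P=cloud(f);px=f["pixels"].astype(int).sum(2)
Z=P[...,2]
win=np.zeros(Z.shape,bool);win[130:220,200:385]=True
print("bench",np.median(Z[230:330,150:190]))
def big(m):
    n,l,s,_=cv2.connectedComponentsWithStats(m.astype(np.uint8));i=1+np.argmax(s[1:,4]);return l==i
car=big(win&(px<200)&(Z>44)&(Z<56)); print("carriage top",car.sum(),rect(car,P))
top=win&(Z>24)&(Z<36)&(px>200);print("railtop",top.sum(),rect(top,P))
kn=win&(px<130)&(Z>64);kn[:184]=False; print("knob",kn.sum(),P[kn].mean(0),P[kn].min(0),P[kn].max(0),rect(kn,P))
for n,a,b in(("L",200,240),("R",350,385)):
    w=win.copy();w[:,:a]=False;w[:,b:]=False
    for lo,hi in((46,56),(57,66),(90,112)):
        m=w&(Z>lo)&(Z<hi)
        if m.sum()>5:print(n,lo,m.sum(),rect(m,P),np.median(P[m],0))
E
python3 - <<'E'
import cv2
a=cv2.imread("pics/top0.png")[125:225,195:395];cv2.imwrite("pics/c0.png",cv2.resize(a,(800,400),interpolation=cv2.INTER_CUBIC))
E
```

```text
bench 0.33505406566598595
carriage top 1417 ((602.6156616210938, 137.68577575683594), (90.12860870361328, 80.88519287109375), 83.67158508300781)
railtop 2007 ((595.8917236328125, 108.44723510742188), (359.60833740234375, 78.2318344116211), 83.9102554321289)
knob 187 [539.68799679 141.20811975 100.49859755] [490.10875797  25.32094806  64.20830597] [566.33491005 153.24468332 939.74390573] ((507.6671447753906, 97.65423583984375), (140.55699157714844, 49.04434585571289), 57.120418548583984)
L 46 197 ((613.486328125, 242.3469696044922), (17.208797454833984, 80.56809997558594), 83.48377227783203) [598.81135951 238.89757844  51.43719031]
L 57 34 ((616.681640625, 239.15707397460938), (4.159440994262695, 76.10778045654297), 80.59895324707031) [623.48085865 237.79377454  62.20199403]
L 90 186 ((628.6417236328125, 241.37493896484375), (9.540901184082031, 54.989585876464844), 85.22528839111328) [628.45640883 239.85198185 105.74914396]
R 46 118 ((613.0465087890625, -36.111907958984375), (141.0303955078125, 30.408058166503906), 7.371277332305908) [558.82442468 -37.75473881  51.86046444]
R 57 201 ((624.5173950195312, -34.705963134765625), (118.78367614746094, 25.821504592895508), 9.719734191894531) [589.69932201 -41.14738701  61.26911316]
```

View pics/c0.png

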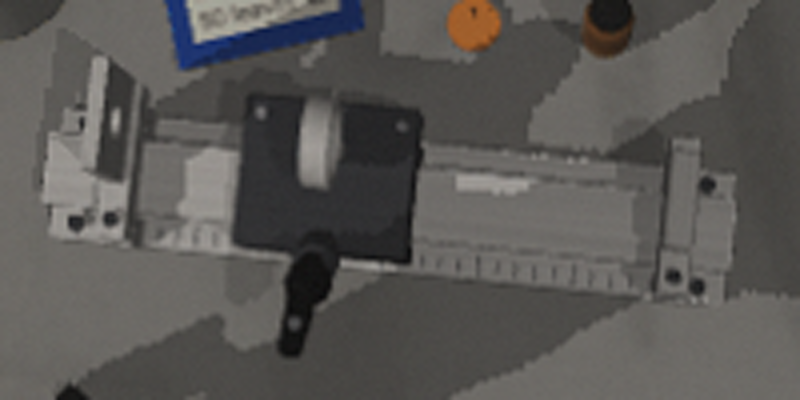

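The dark carriage and black knob are clear; the wing points from (320,245) to (290,350) in the crop, nearly square to the rail. Slide needed is about 52 mm to +y.

```bash
cat >> h.py <<'E'
ux=np.array([np.cos(-.108),np.sin(-.108),0]);uy=np.array([-ux[1],ux[0],0]);uz=np.array([0,0,1.])
a35=np.radians(35);k=-np.sin(a35)*ux+np.cos(a35)*uz
def Rt(th):
    B=np.stack([np.cross(uy,-k),uy,-k],1); return R.from_matrix(B)*R.from_rotvec([0,0,th])
def go(r,p,th):
    "what remains, in tool axes: shift units then turn units"
    s=r.sense();C=R.from_euler("xyz",s["tcp_rot"]);d=C.inv().apply(np.array(p)-s["eef_pos"])/25
    w=(C.inv()*Rt(th)).as_rotvec()/np.pi
    print("t",round(s["clock"],2),"pos",s["eef_pos"].round(1),"q",s["qpos"].round(2),"F",s["contact_force"].round(1),"open",round(s["opening"],3))
    print("shift",d.round(2),"turn",w.round(4))
E
python3 - <<'E'
from h import *
from rig import r
f=np.load("top0.npz");P=cloud(f);px=f["pixels"].astype(int).sum(2);Z=P[...,2]
m=(px<130)&(Z>60)&(Z<130)&(f["z_map"]>0);m[:184]=0;m[220:]=0;m[:,:255]=0;m[:,:]&=(np.arange(640)<290)
m2=m&(Z>85);
for q in(P[m],P[m2]):
    d=q-np.array([533.5,145.5,93]);print(len(q),(d@ux).min().round(),(d@ux).max().round(),(d@uy).mean().round(1),(d@k).max().round(1))
    g=np.cross(uy,-k); c=np.stack([d@g,d@uy],1); ang=cv2.minAreaRect(c.astype(np.float32)); print(ang, np.polyfit(c[:,0],c[:,1],1))
go(r,np.array([533.5,145.5,93])+103*k,0.1)
go(r,[470,155,230],0.1)
E
```

```text
203 -20.0 37.0 -2.8 12.1
((-2.261648178100586, -1.1269092559814453), (20.460689544677734, 39.93708419799805), 79.78424835205078) [ 0.07285028 -2.25704156]
152 -20.0 30.0 -2.4 12.1
((-2.7694530487060547, -1.1590204238891602), (40.694847106933594, 11.795428276062012), 6.6340765953063965) [ 0.12135557 -1.359568  ]
t 0.1 pos [276.6 560.  252.7] q [ 1.11  0.35  1.63 -0.    1.16 -0.  ] F [ 0.9  0.5 -0.1] open 0.997
shift [-14.34 -11.12   3.02] turn [-0.0439 -0.1901 -0.0772]
t 0.1 pos [276.6 560.  252.7] q [ 1.11  0.35  1.63 -0.    1.16 -0.  ] F [ 0.9  0.5 -0.1] open 0.997
shift [-14.11 -11.1    0.92] turn [-0.0439 -0.1901 -0.0772]
```

```bash
python3 -m inch '[[0,0,0,-0.3,-0.25,0,0],[0,0,0,-0.6,-0.48,0.05,0],[0,0,0,-0.8,-0.63,0.05,0],[0,0,0,-0.8,-0.63,0.05,0],[0,0,0,-0.8,-0.63,0.05,0],[0,0,0,-0.8,-0.63,0.05,0],[0,0,0,-0.8,-0.63,0.05,0],[0,0,0,-0.8,-0.63,0.05,0]]'
python3 -m inch '[[0,0,0,-0.8,-0.63,0.05,0],[0,0,0,-0.8,-0.63,0.05,0],[0,0,0,-0.8,-0.63,0.05,0],[0,0,0,-0.8,-0.63,0.05,0],[0,0,0,-0.8,-0.63,0.05,0],[0,0,0,-0.8,-0.63,0.05,0],[0,0,0,-0.8,-0.63,0.05,0],[0,0,0,-0.8,-0.63,0.05,0]]'
python3 -m inch '[[0,0,0,-0.8,-0.63,0.05,0],[0,0,0,-0.6,-0.5,0.05,0],[-0.0066,-0.0285,-0.0116,0,0,0,0],[-0.0066,-0.0285,-0.0116,0,0,0,0],[-0.0066,-0.0285,-0.0116,0,0,0,0],[-0.0066,-0.0285,-0.0116,0,0,0,0],[-0.0066,-0.0285,-0.0116,0,0,0,0],[-0.0066,-0.0285,-0.0116,0,0,0,0]]'
python3 -c "
from h import *;from rig import r
go(r,np.array([535.5,144.5,93])+100*k,0.12)"
```

```text
clock: 0.77
eef_pos: [354.9, 394.3, 244.3]
tcp_rot: [-3.141, 0.0, 2.683]
contact_force: [0.5, -0.2, -0.3]
opening: 1.0
grasp_force: 0.0
clock: 1.43
eef_pos: [442.3, 210.5, 234.4]
tcp_rot: [-3.141, -0.0, 2.683]
contact_force: [-0.1, 0.1, 0.1]
opening: 1.001
grasp_force: 0.0
clock: 2.1
eef_pos: [460.6, 171.3, 232.4]
tcp_rot: [3.07, 0.547, 2.888]
contact_force: [0.5, -2.1, 1.0]
opening: 1.003
grasp_force: 0.0
t 2.1 pos [460.6 171.3 232.4] q [ 0.57  0.01  2.25 -0.68  0.55 -0.24] F [ 0.5 -2.1  1. ] open 1.003
shift [ 0.43 -0.79  2.38] turn [-0.0036 -0.0187 -0.0013]
```

```bash
python3 -m inch '[[-0.003,-0.019,-0.001,0,0,0,0],[0,0,0,0.2,-0.4,0.6,0],[0,0,0,0.2,-0.4,0.6,0],[0,0,0,0,0,0,0],[0,0,0,0,0,0,0]]'
python3 - <<'E'
from h import *;from rig import r,grab_frame
go(r,np.array([535.5,144.5,93])+100*k,0.12)
f=grab_frame("wrist");np.savez("w1.npz",**f);cv2.imwrite("pics/w1.png",f["pixels"][:,:,::-1])
P=cloud(f);px=f["pixels"].astype(int).sum(2)
d=P-np.array([535.5,144.5,93]);g=np.cross(uy,-k);ok=f["z_map"]>0
m=ok&(px<150)&(abs(d@k)<14)&(np.linalg.norm(d,axis=2)<45)&(abs(d@k-10)<4)
c=np.stack([d[m]@g,d[m]@uy],1).astype(np.float32);print(m.sum(),cv2.minAreaRect(c),np.argwhere(m).mean(0),(d[m]@k).max())
E
```

```text
clock: 2.52
eef_pos: [465.5, 151.0, 199.9]
tcp_rot: [3.063, 0.602, 2.885]
contact_force: [1.3, 0.2, 0.6]
opening: 1.002
grasp_force: 0.0
t 2.52 pos [465.5 151.  199.9] q [ 0.54  0.06  2.32 -0.96  0.44  0.03] F [1.3 0.2 0.6] open 1.002
shift [0.15 0.03 1.11] turn [-0.0022 -0.0012 -0.0008]
566 ((2.3566226959228516, 1.972010612487793), (42.47111511230469, 11.810466766357422), 7.259814262390137) [196.01236749 322.78975265] 11.923137803017196
```

View pics/w1.png

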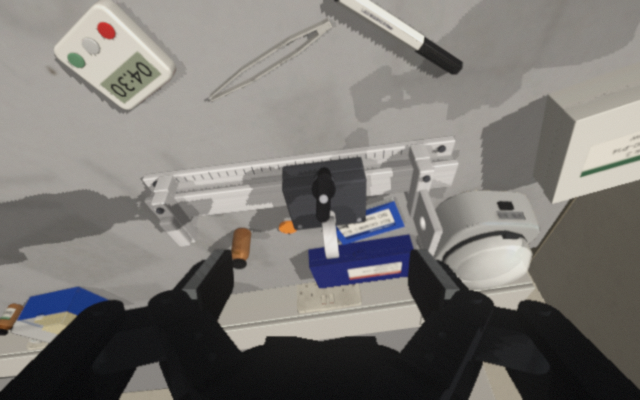

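The wing is at (323,196), centred between the open fingers, pointing along the tool x as planned.

```bash
python3 -m inch '[[-0.002,-0.001,0.001,0.1,0.03,0.4,0],[0,0,0,0.1,0.04,0.6,0],[0,0,0,0,0,0.6,0],[0,0,0,0,0,0.6,0.3],[0,0,0,0,0,0.6,0.3],[0,0,0,0,0,0.5,0.3],[0,0,0,0,0,0,0.3]]' 30
python3 -c "
from h import *;from rig import r
g=np.cross(uy,-k)
go(r,np.array([535.5,144.5,93])+1.2*g+uy+7*k,0.125)"
```

```text
clock: 3.15
eef_pos: [513.0, 152.4, 140.1]
tcp_rot: [3.059, 0.592, 2.881]
contact_force: [-0.3, -0.3, 0.1]
opening: 0.696
grasp_force: 0.0
t 3.15 pos [513.  152.4 140.1] q [ 0.47  0.25  2.28 -1.29  0.33  0.33] F [-0.3 -0.3  0.1] open 0.696
shift [ 0.32 -0.21  1.8 ] turn [-0.0014 -0.0042 -0.0003]
```

Joint 4 is nearing its limit (-1.3). I'll fit a simple arm model from the readings, to choose a tool lean that stays in range.

```bash
cat > arm.py <<'E'
from h import *
from scipy.optimize import least_squares
from rig import r
s=r.sense()
D=[([1.1096,.3537,1.6342,0,1.1552,-.0024],[276.6,560,252.6],[-3.1401,0,2.6828]),
([.57,.01,2.25,-.68,.55,-.24],[460.6,171.3,232.4],[3.07,.547,2.888]),
([.54,.06,2.32,-.96,.44,.03],[465.5,151,199.9],[3.063,.602,2.885]),
(s["qpos"],s["eef_pos"],s["tcp_rot"])]
def ori(q): return R.from_euler("ZYZYZ",[q[0],q[1]+q[2],q[3],q[4],q[5]])
def rows(q):
    c=np.cos(q[0]),np.sin(q[0]);e=np.array([c[0],c[1],0]);b=q[1]+q[2]
    return np.stack([e,uz,np.sin(q[1])*e+np.cos(q[1])*uz,np.sin(b)*e+np.cos(b)*uz,np.cos(b)*e-np.sin(b)*uz,ori(q).apply(uz)],1)
A=np.vstack([rows(q) for q,_,_ in D]);b=np.hstack([p for _,p,_ in D])
L=np.linalg.lstsq(np.vstack([A,1e-3*np.eye(6)]),np.r_[b,np.zeros(6)],rcond=None)[0]
C0=(ori(D[3][0]).inv()*R.from_euler("xyz",D[3][2]))
lo=np.array([-2.63,-.92,.06,-1.3,0,-3.02]);hi=np.array([2.63,2.1,2.66,4.44,2.69,3.02])
def ik(p,Rot,q0):
    f=lambda q:np.r_[(rows(q)@L-p)/100,((ori(q)*C0).inv()*Rot).as_rotvec()]
    return least_squares(f,q0)
E
python3 - <<'E'
from arm import *
print(L.round(1),(A@L-b).round(1).tolist())
for q,p,o in D: print(((ori(q)*C0).inv()*R.from_euler("xyz",o)).magnitude().round(3),C0.as_rotvec().round(3))
G=np.array([535.5,144.5,93])+1.2*np.cross(uy,-k)+uy
for eps in(-20,-10,0,10,20):
  for half in(0,):
    q=np.array(s["qpos"])
    for nm,sl,th in(("grip",0,.125),("slid",53,.125),("t.5",53,.6),("t1",53,1.0),("t1.4",53,1.4)):
        Ro=Rt(th)*R.from_euler("y",eps,degrees=True);p=G+sl*uy-Ro.apply([0,0,7])
        o=ik(p,Ro,q);q=o.x;print(eps,nm,q.round(2),o.cost.round(4),"" if ((q>lo)&(q<hi)).all() else "OUT")
E
```

```text
Traceback (most recent call last):
  File "arm.py", line 13, in <module>
    A=np.vstack([rows(q) for q,_,_ in D]);b=np.hstack([p for _,p,_ in D])
                 ~~~~^^^
  File "arm.py", line 12, in rows
    return np.stack([e,uz,np.sin(q[1])*e+np.cos(q[1])*uz,np.sin(b)*e+np.cos(b)*uz,np.cos(b)*e-np.sin(b)*uz,ori(q).apply(uz)],1)
                                                                                                           ~~~^^^
  File "arm.py", line 9, in ori
    def ori(q): return R.from_euler("ZYZYZ",[q[0],q[1]+q[2],q[3],q[4],q[5]])
                       ~~~~~~~~~~~~^^^^^^^^^^^^^^^^^^^^^^^^^^^^^^^^^^^^^^^^^
  File "scipy/spatial/transform/_rotation.pyx", line 1413, in scipy.spatial.transform._rotation.Rotation.from_euler
ValueError: Expected axis specification to be a non-empty string of upto 3 characters, got ZYZYZ
```

```bash
sed -i 's/^def ori.*/def ori(q): return R.from_euler("ZYZ",[q[0],q[1]+q[2],q[3]])*R.from_euler("YZ",[q[4],q[5]])/' arm.py
cat > t.py <<'E'
from arm import *
print(L.round(1),(A@L-b).round(1).tolist())
for q,p,o in D: print(((ori(q)*C0).inv()*R.from_euler("xyz",o)).magnitude().round(3),C0.as_rotvec().round(3))
G=np.array([535.5,144.5,93])+1.2*np.cross(uy,-k)+uy
for eps in(-20,-10,0,10,20):
    q=np.array(s["qpos"])
    for nm,sl,th in(("grip",0,.125),("slid",53,.125),("t.5",53,.6),("t1",53,1.0),("t1.4",53,1.4)):
        Ro=Rt(th)*R.from_euler("y",eps,degrees=True);p=G+sl*uy-Ro.apply([0,0,7])
        o=ik(p,Ro,q);q=o.x;print(eps,nm,q.round(2),o.cost.round(4),Ro.apply(uz).round(2),"" if ((q>lo)&(q<hi)).all() else "OUT")
E
python3 t.py
```

```text
[  4.2 294.6 562.2 491.6  57.1 316.5] [1.4, -0.6, 1.6, -1.0, -0.3, -3.1, 0.8, -0.3, 0.1, 0.4, -0.0, 1.4]Traceback (most recent call last):
  File "t.py", line 3, in <module>
    for q,p,o in D: print(((ori(q)*C0).inv()*R.from_euler("xyz",o)).magnitude().round(3),C0.as_rotvec().round(3))
                          ^^^^^^^^^^^^^^^^^^^^^^^^^^^^^^^^^^^^^^^^^^^^^^^^^^^^^^^^^^^
AttributeError: 'float' object has no attribute 'round'
```

Model fits to about 3 mm.

```bash
sed -i 's/\.magnitude()\.round(3)/.magnitude()/; s/o.cost.round(4)/round(float(o.cost),4)/' t.py; python3 t.py
```

```text
[  4.2 294.6 562.2 491.6  57.1 316.5] [1.4, -0.6, 1.6, -1.0, -0.3, -3.1, 0.8, -0.3, 0.1, 0.4, -0.0, 1.4]
1.556762418362171e-05 [-0.    -0.     1.571]
0.007718674295403984 [-0.    -0.     1.571]
0.00812142377273431 [-0.    -0.     1.571]
2.635050110231717e-16 [-0.    -0.     1.571]
-20 grip [ 0.6   0.56  2.41 -2.28  0.84  1.49] 0.0 [ 0.81 -0.13 -0.58] OUT
-20 slid [ 0.71  0.57  2.33 -2.11  0.82  1.4 ] 0.0 [ 0.81 -0.13 -0.58] OUT
-20 t.5 [ 0.76  0.56  2.24 -1.74  0.81  1.56] 0.0 [ 0.74 -0.28 -0.61] OUT
-20 t1 [ 0.76  0.54  2.15 -1.45  0.8   1.67] 0.0 [ 0.66 -0.36 -0.66] OUT
-20 t1.4 [ 0.73  0.52  2.08 -1.2   0.79  1.77] 0.0 [ 0.55 -0.4  -0.74] 
-10 grip [ 0.52  0.44  2.36 -2.15  0.55  1.26] 0.0 [ 0.7  -0.1  -0.71] OUT
-10 slid [ 0.63  0.46  2.29 -1.96  0.56  1.15] 0.0 [ 0.7  -0.1  -0.71] OUT
-10 t.5 [ 0.66  0.47  2.24 -1.71  0.58  1.41] 0.0 [ 0.67 -0.17 -0.72] OUT
-10 t1 [ 0.67  0.46  2.2  -1.51  0.59  1.61] 0.0 [ 0.62 -0.21 -0.75] OUT
-10 t1.4 [ 0.65  0.45  2.16 -1.32  0.58  1.81] 0.0 [ 0.57 -0.23 -0.79] OUT
0 grip [ 0.44  0.37  2.28 -1.73  0.31  0.76] 0.0 [ 0.57 -0.06 -0.82] OUT
0 sl
[... 293 characters left out ...]
[ 0.37  0.35  2.19 -0.74  0.26 -0.29] 0.0 [ 0.42 -0.02 -0.91] 
10 slid [ 0.47  0.38  2.14 -0.74  0.32 -0.2 ] 0.0 [ 0.42 -0.02 -0.91] 
10 t.5 [ 0.43  0.37  2.18 -0.82  0.2   0.32] 0.0 [ 0.46  0.05 -0.89] 
10 t1 [ 0.42  0.37  2.22 -1.34  0.12  1.22] 0.0 [ 0.5   0.09 -0.86] OUT
10 t1.4 [ 0.42  0.38  2.27 -2.2   0.16  2.47] 0.0 [ 0.56  0.11 -0.82] OUT
20 grip [ 0.3   0.36  2.09 -0.16  0.43 -0.91] 0.0 [ 0.26  0.01 -0.96] 
20 slid [ 0.4   0.39  2.04 -0.2   0.46 -0.78] 0.0 [ 0.26  0.01 -0.96] 
20 t.5 [ 0.33  0.37  2.12  0.16  0.29 -0.75] 0.0 [ 0.33  0.16 -0.93] 
20 t1 [ 0.29  0.36  2.2   0.97  0.14 -1.2 ] 0.0 [ 0.42  0.24 -0.88] 
20 t1.4 [ 0.28  0.38  2.29  2.46  0.2  -2.32] 0.0 [ 0.52  0.28 -0.8 ]
```

```bash
cat > t2.py <<'E'
from arm import *
G=np.array([535.5,144.5,93])+1.2*np.cross(uy,-k)+uy
for dx in(-8,0,8):
 for eps in(12,16,20,25,30):
    q=np.array(s["qpos"]);bad=0;T=[]
    for sl,th in [(0,.125),(26,.125),(53,.125)]+[(53,t) for t in np.arange(.2,1.46,.05)]:
        Ro=Rt(th)*R.from_euler("xy",[dx,eps],degrees=True);p=G+sl*uy-Ro.apply([0,0,11])
        q=ik(p,Ro,q).x;T.append(q)
    T=np.array(T);print(dx,eps,"q4",T[::4,3].round(2),"q5min",T[:,4].min().round(2),"q6",T[:,5].min().round(2),T[:,5].max().round(2),"maxstep q4",abs(np.diff(T[3:,3])).max().round(2),"OUT" if ((T<lo)|(T>hi)).any() else "")
E
python3 t2.py
```

```text
-8 12 q4 [ 0.05 -0.23 -0.33 -2.96 -2.99 -2.93 -2.85 -2.76] q5min 0.01 q6 -1.16 3.09 maxstep q4 1.63 OUT
-8 16 q4 [0.19 0.14 0.49 1.43 2.48 2.87 3.08 3.23] q5min 0.08 q6 -3.04 -1.04 maxstep q4 0.34 OUT
-8 20 q4 [0.25 0.28 0.59 1.13 1.86 2.41 2.75 2.97] q5min 0.17 q6 -2.76 -1.17 maxstep q4 0.19 
-8 25 q4 [-2.86 -2.79 -2.51 -2.12 -1.62 -1.11 -0.72 -0.44] q5min -0.52 q6 0.58 1.88 maxstep q4 0.13 OUT
-8 30 q4 [0.3  0.39 0.64 0.96 1.36 1.8  2.18 2.49] q5min 0.39 q6 -2.43 -1.31 maxstep q4 0.11 
0 12 q4 [-0.55 -0.56 -0.55 -0.57 -0.71 -1.22 -2.16 -2.54] q5min 0.07 q6 -0.49 2.84 maxstep q4 0.26 OUT
0 16 q4 [-0.31 -0.3  -0.21 -0.1   0.07  0.6   2.64  3.02] q5min 0.03 q6 -2.77 -0.39 maxstep q4 0.74 
0 20 q4 [-0.15 -0.12  0.02  0.22  0.52  1.12  1.98  2.55] q5min 0.13 q6 -2.36 -0.73 maxstep q4 0.23 
0 25 q4 [-0.03  0.03  0.2   0.42  0.74  1.2   1.76  2.25] q5min 0.25 q6 -2.13 -0.92 maxstep q4 0.14 
0 30 q4 [0.04 0.12 0.3  0.53 0.82 1.21 1.65 2.07] q5min 0.37 q6 -2.03 -1.03 maxstep q4 0.11 
8 12 q4 [-0.69 -0.62 -0.54 -0.47 -0.4  -0.33 -0.27 -0.23] q5min 0.12 q6 -0.29 0.5 maxstep q4 0.02 
8 16 q4 [-0.51 -0.45 -0.35 -0.25 -0.14  0.01  0.22  0.66] q5min 0.11 q6 -0.49 -0.14 maxstep q4 0.16 
8 20 q4 [-0.38 -0.31 -0.19 -0.06  0.09  0.3   0.63  1.2 ] q5min 0.17 q6 -1.03 -0.44 maxstep q4 0.17 
8 25 q4 [-0.24 -0.17 -0.04  0.12  0.31  0.56  0.92  1.41] q5min 0.28 q6 -1.31 -0.66 maxstep q4 0.13 
8 30 q4 [-0.15 -0.06  0.08  0.25  0.45  0.72  1.06  1.48] q5min 0.39 q6 -1.44 -0.81 maxstep q4 0.11
```

Leaning the tool 25° toward vertical, turned in the plane of the wing, keeps every joint in range. I'll do that now.

```bash
python3 -m inch '[[0,0.028,0,0,0,-0.2,0.3],[0,0.028,0,0,0,0,0.3],[0,0.028,0,0,0,0,0.3],[0,0.028,0,0,0,0,0.3],[0,0.024,0,0,0,0,0.3],[0,0,0,0,0,0,0.3]]'
cat >> h.py <<'E'
E0=R.from_euler("y",25,degrees=True); _Rt=Rt
def Rt(th): return _Rt(th)*E0
G=np.array([535.5,144.5,93])+1.2*np.cross(uy,-k)+uy
def tgt(th,sl=0,up=10): return G+sl*uy-Rt(th).apply([0,0,up])
E
python3 -c "
from h import *;from rig import r
go(r,tgt(.125),0.125)"
```

```text
clock: 3.65
eef_pos: [512.2, 143.8, 141.9]
tcp_rot: [3.093, 0.375, 2.893]
contact_force: [-0.1, -0.4, 0.7]
opening: 0.697
grasp_force: 0.0
t 3.65 pos [512.2 143.8 141.9] q [ 0.38  0.24  2.16 -0.43  0.43 -0.59] F [-0.1 -0.4  0.7] open 0.697
shift [-0.15  0.17  1.78] turn [-0.0097  0.0654 -0.0039]
```

```bash
python3 -m inch '[[-0.003,0.016,-0.001,0,0.05,0,0.3],[-0.002,0.016,-0.001,0,0.05,0,0.3],[-0.002,0.016,-0.001,0,0.05,0,0.3],[-0.002,0.016,-0.001,0,0,0,0.3],[0,0,0,0,0,0,0.3],[0,0,0,0,0,0,0.3]]'
python3 - <<'E'
from h import *;from rig import r,grab_frame
go(r,tgt(.125),0.125)
f=grab_frame("wrist");cv2.imwrite("pics/w2.png",f["pixels"][:,:,::-1])
E
```

```text
clock: 4.15
eef_pos: [511.7, 145.5, 140.4]
tcp_rot: [3.077, 0.178, 2.917]
contact_force: [0.6, 0.3, -0.9]
opening: 0.701
grasp_force: 0.0
t 4.15 pos [511.7 145.5 140.4] q [ 0.29  0.28  2.06 -0.05  0.62 -1.02] F [ 0.6  0.3 -0.9] open 0.701
shift [-0.54  0.07  1.66] turn [-0.0025  0.0026 -0.0005]
```

View pics/w2.png

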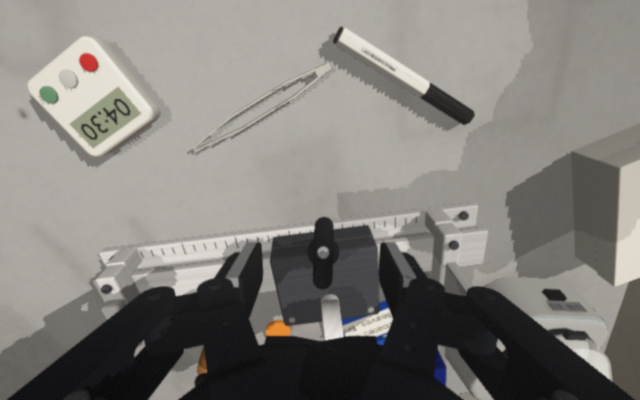

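The wing is at (323,253), midway between the fingers and in line with the tool. Next, descend and grip.

```bash
python3 -m inch '[[-0.002,0.002,0,-0.27,0.03,0.2,0.3],[0,0,0,-0.27,0.04,0.36,0.3],[0,0,0,0,0,0.4,0.3],[0,0,0,0,0,0.4,0.3],[0,0,0,0,0,0.3,0.5],[0,0,0,0,0,0,0.8],[0,0,0,0,0,0,1],[0,0,0,0,0,0,1]]' 40
python3 -m inch '[[0,0,0,0,0,0,1],[0,0,0,0,0,0,1],[0,0,0,0,0,0,1]]'
python3 -c "
from h import *;from rig import r
go(r,tgt(.125),0.125)"
```

```text
clock: 4.87
eef_pos: [531.8, 146.4, 101.5]
tcp_rot: [3.069, 0.168, 2.919]
contact_force: [-2.3, 5.8, -1.5]
opening: 0.138
grasp_force: 16.6
clock: 5.12
eef_pos: [531.8, 146.3, 101.7]
tcp_rot: [3.069, 0.169, 2.919]
contact_force: [-0.3, 0.6, -4.8]
opening: 0.133
grasp_force: 42.9
t 5.12 pos [531.8 146.3 101.7] q [ 0.28  0.37  2.04 -0.03  0.55 -1.05] F [-0.3  0.6 -4.8] open 0.133
shift [-0.05 -0.03 -0.01] turn [ 0.     -0.0006  0.    ]
```

Gripped. Next is the slide along the rail.

```bash
python3 -c "
from h import *
print((Rt(.125).inv().apply(uy)*50/25).round(3))"
```

```text
[0.226 1.984 0.105]
```

```bash
python3 -m inch '[[0,0,0,0.028,0.248,0.013,1],[0,0,0,0.028,0.248,0.013,1],[0,0,0,0.028,0.248,0.013,1],[0,0,0,0.028,0.248,0.013,1],[0,0,0,0.028,0.248,0.013,1],[0,0,0,0.028,0.248,0.013,1],[0,0,0,0.028,0.248,0.013,1],[0,0,0,0,0,0,1]]'
python3 - <<'E'
from h import *;from rig import r,grab_frame
go(r,tgt(.125,52),0.125)
f=grab_frame("top");P=cloud(f);px=f["pixels"].astype(int).sum(2);Z=P[...,2]
cv2.imwrite("pics/t2.png",cv2.resize(f["pixels"][120:220,195:395,::-1],(800,400)))
m=(Z>44)&(Z<56)&(px<200);m[:130]=0;m[200:]=0;m[:,:215]=0;m[:,320:]=0
print((P[m]@uy).max(),(P[m]@uy).min())
m=(Z>46)&(Z<56)&(px>200);m[:130]=0;m[200:]=0;m[:,:200]=0;m[:,240:]=0
print("saddle",np.percentile(P[m]@uy,[1,50,99]))
E
```

```text
clock: 5.78
eef_pos: [536.6, 191.3, 101.7]
tcp_rot: [3.068, 0.168, 2.92]
contact_force: [-3.7, 1.8, -4.0]
opening: 0.133
grasp_force: 43.3
t 5.78 pos [536.6 191.3 101.7] q [ 0.36  0.39  2.   -0.06  0.57 -0.95] F [-3.7  1.8 -4. ] open 0.133
shift [-0.02  0.24  0.  ] turn [ 0.0002 -0.0007  0.0002]
310.1428819009009 202.6386793362225
saddle [283.34792833 303.49591475 314.84883628]
```

View pics/t2.png

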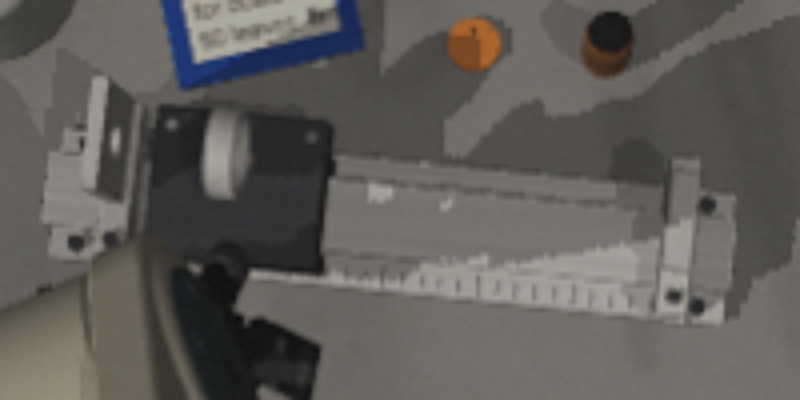

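The carriage has moved and its left face, at about (150,180), is still a few mm short of the saddle at (138,180). I'll creep until the force rises.

```bash
python3 -m inch '[[0,0,0,0.011,0.1,0.005,1],[0,0,0,0.011,0.1,0.005,1],[0,0,0,0,0,0,1]]'
python3 -m inch '[[0,0,0,0.006,0.05,0.003,1],[0,0,0,0.006,0.05,0.003,1],[0,0,0,0,0,0,1]]'
python3 -m inch '[[0,0,0,0.006,0.05,0.003,1],[0,0,0,0,0,0,1]]'
```

```text
clock: 6.08
eef_pos: [537.1, 195.0, 101.7]
tcp_rot: [3.069, 0.168, 2.919]
contact_force: [-4.7, 1.5, -2.9]
opening: 0.129
grasp_force: 43.4
clock: 6.33
eef_pos: [537.3, 197.3, 101.7]
tcp_rot: [3.069, 0.168, 2.919]
contact_force: [-5.8, 0.5, -2.0]
opening: 0.128
grasp_force: 43.5
clock: 6.5
eef_pos: [537.5, 198.5, 101.7]
tcp_rot: [3.069, 0.168, 2.919]
contact_force: [-5.6, 0.6, -1.9]
opening: 0.13
grasp_force: 43.5
```

```bash
python3 -m inch '[[0,0,0,0.006,0.05,0.003,1],[0,0,0,0.006,0.05,0.003,1],[0,0,0,0,0,0,1]]'
python3 -m inch '[[0,0,0,0.006,0.05,0.003,1],[0,0,0,0,0,0,1]]'
python3 -m inch '[[0,0,0,0.006,0.05,0.003,1],[0,0,0,0,0,0,1]]'
```

```text
clock: 6.75
eef_pos: [537.5, 199.1, 101.6]
tcp_rot: [3.072, 0.168, 2.92]
contact_force: [-4.9, -14.4, 3.2]
opening: 0.131
grasp_force: 44.5
clock: 6.92
eef_pos: [537.4, 199.3, 101.6]
tcp_rot: [3.074, 0.168, 2.92]
contact_force: [-4.0, -21.5, 5.9]
opening: 0.131
grasp_force: 45.0
clock: 7.08
eef_pos: [537.4, 199.5, 101.5]
tcp_rot: [3.076, 0.167, 2.92]
contact_force: [-5.3, -28.6, 7.2]
opening: 0.127
grasp_force: 45.6
```

The carriage touches the plate at about y=199 (force 28 N). I'll ease off slightly and turn clockwise about the screw axis.

```bash
python3 -m inch '[[-0.0061,0,0.013,-0.006,-0.06,-0.003,1],[-0.0061,0,0.013,0,-0.0076,0,1],[-0.0061,0,0.013,0,-0.0076,0,1],[-0.0061,0,0.013,0,-0.0076,0,1],[-0.0061,0,0.013,0,-0.0076,0,1],[-0.0061,0,0.013,0,-0.0076,0,1]]' 60
python3 -c "
from h import *;from rig import r
for t in(.3,.4): go(r,tgt(t,53),t)"
```

```text
clock: 7.58
eef_pos: [537.1, 198.4, 101.4]
tcp_rot: [2.919, 0.132, 2.673]
contact_force: [-6.9, -22.8, 8.0]
opening: 0.125
grasp_force: 62.5
t 7.58 pos [537.1 198.4 101.4] q [ 0.31  0.38  2.04  0.14  0.47 -0.92] F [ -6.9 -22.8   8. ] open 0.125
shift [-0.07 -0.01 -0.02] turn [ 0.0121 -0.0005 -0.0278]
t 7.58 pos [537.1 198.4 101.4] q [ 0.31  0.38  2.04  0.14  0.47 -0.92] F [ -6.9 -22.8   8. ] open 0.125
shift [-0.07 -0.03 -0.02] turn [-0.0014 -0.0005  0.0011]
```

```bash
python3 -m inch '[[-0.0061,0,0.013,0,-0.0076,0,1],[-0.0061,0,0.013,0,-0.0076,0,1],[-0.0061,0,0.013,0,-0.0076,0,1],[-0.0061,0,0.013,0,-0.0076,0,1],[-0.0061,0,0.013,0,-0.0076,0,1],[-0.0061,0,0.013,0,-0.0076,0,1],[-0.0061,0,0.013,0,-0.0076,0,1],[-0.0061,0,0.013,0,-0.0076,0,1]]'
python3 -c "
from h import *;from rig import r
go(r,tgt(.75,54),.75)"
```

```text
clock: 8.25
eef_pos: [536.4, 197.3, 101.0]
tcp_rot: [2.737, 0.032, 2.36]
contact_force: [-13.4, -23.0, 12.0]
opening: 0.128
grasp_force: 63.8
t 8.25 pos [536.4 197.3 101. ] q [ 0.25  0.37  2.13  0.57  0.33 -1.06] F [-13.4 -23.   12. ] open 0.128
shift [-0.05  0.02 -0.01] turn [ 0.0008  0.0002 -0.0023]
```

```bash
python3 -m inch '[[-0.0061,0,0.013,0,-0.0076,0,1],[-0.0061,0,0.013,0,-0.0076,0,1],[-0.0061,0,0.013,0,-0.0076,0,1],[-0.0061,0,0.013,0,-0.0076,0,1],[-0.0061,0,0.013,0,-0.0076,0,1],[-0.0061,0,0.013,0,-0.0076,0,1],[-0.0061,0,0.013,0,-0.0076,0,1],[-0.0061,0,0.013,0,-0.0076,0,1]]'
python3 -c "
from h import *;from rig import r
go(r,tgt(1.11,54),1.11)"
```

```text
clock: 8.92
eef_pos: [535.5, 196.5, 100.4]
tcp_rot: [2.595, -0.117, 2.068]
contact_force: [-16.4, -13.3, 15.7]
opening: 0.123
grasp_force: 64.4
t 8.92 pos [535.5 196.5 100.4] q [ 0.21  0.37  2.22  1.39  0.25 -1.57] F [-16.4 -13.3  15.7] open 0.123
shift [-0.04  0.03 -0.01] turn [ 0.0013  0.001  -0.0026]
```

```bash
python3 -m inch '[[-0.0061,0,0.013,0,-0.0076,0,1],[-0.0061,0,0.013,0,-0.0076,0,1],[-0.0061,0,0.013,0,-0.0076,0,1],[-0.0061,0,0.013,0,-0.0076,0,1],[-0.0061,0,0.013,0,-0.0076,0,1],[-0.0061,0,0.013,0,-0.0076,0,1],[-0.0061,0,0.013,0,-0.0076,0,1],[0,0,0,0,0,0,1]]'
python3 - <<'E'
from h import *;from rig import r,grab_frame
go(r,tgt(1.45,54),1.45);print(r.sense()["wrist_torque"])
E
```

```text
clock: 9.58
eef_pos: [534.6, 196.4, 99.8]
tcp_rot: [2.509, -0.278, 1.824]
contact_force: [-14.7, -17.7, 20.3]
opening: 0.127
grasp_force: 65.3
t 9.58 pos [534.6 196.4  99.8] q [ 0.21  0.39  2.3   2.22  0.32 -2.11] F [-14.7 -17.7  20.3] open 0.127
shift [-0.03  0.03 -0.  ] turn [-0.0019  0.001   0.0039]
[-1.43273923  0.36090524 -0.72052958]
```

Tool angle is about 1.44 rad. Release and back away along the fingers.

```bash
python3 -m inch '[[0,0,0,0,0,0,0.65],[0,0,0,0,0,0,0.65],[0,0,0,0,0,0,0.65],[0,0,0,0,0,-0.2,0.65],[0,0,0,0,0,-0.4,0.65],[0,0,0,0,0,-0.6,0.65],[0,0,0,0,0,-0.6,0.65],[0,0,0,0,0,-0.6,0.65]]'
python3 -m inch '[[0,0,0,0,0,-0.6,0.65],[0,0,0,0,0,-0.6,0.65],[0,0,0,0,0,-0.6,0.65],[0,0,0,0,0,0,0.65],[0,0,0,0,0,0,0.65]]'
python3 - <<'E'
from h import *;from rig import r,grab_frame
f=grab_frame("wrist");cv2.imwrite("pics/w3.png",f["pixels"][:,:,::-1])
P=cloud(f);px=f["pixels"].astype(int).sum(2);Z=P[...,2]
d=P-(G+53*uy);g=np.cross(uy,-k)
m=(f["z_map"]>0)&(px<150)&(abs(d@k-10)<4)&(np.linalg.norm(d,axis=2)<40)
print(m.sum(),cv2.minAreaRect(np.stack([d[m]@g,d[m]@uy],1).astype(np.float32)))
E
```

```text
clock: 10.25
eef_pos: [503.9, 176.6, 146.8]
tcp_rot: [2.508, -0.279, 1.831]
contact_force: [-0.1, 0.9, 0.1]
opening: 0.351
grasp_force: 0.0
clock: 10.67
eef_pos: [481.5, 160.2, 182.1]
tcp_rot: [2.505, -0.279, 1.831]
contact_force: [0.2, 0.3, -0.2]
opening: 0.349
grasp_force: 0.0
657 ((0.7734260559082031, 1.09423828125), (43.04487609863281, 11.358929634094238), 81.9288558959961)
```

View pics/w3.png

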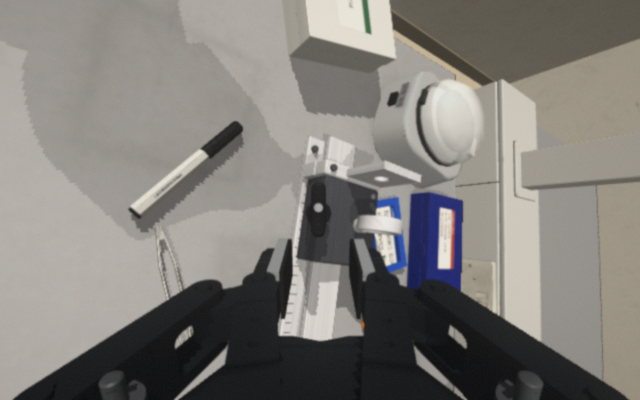

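The wing is at (318,208) and measures 1.43 rad. The carriage stands against the saddle at (330,178), the force rose at contact, and the robot is clear.

```bash
python3 -c "
from rig import r
print(r.sign_off())"
```

```text
the job is handed in; nothing more can be done
None
```

The carriage stands against the aperture plate, with contact felt as a rise in force, and its wing knob is turned clockwise to about 1.43 rad. The gripper is clear, no contact with the loose items was seen, and the job was handed in at about 10.7 s; the judge's result was not shown.

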